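# Push the scrubbing brush through the cleats into its drying stall

### The arm

A 6-joint arm with a two-finger parallel gripper is mounted at the origin on the work surface. World frame = base frame: x ahead of the robot, y to its left, z up, the work surface at z = 0. Lengths are in m, angles in rad, forces in N, time in s.
With the tool pointing down it reaches from about 0.425 to 1.125 m from the base axis. Payload 14.9 kg.
Tool frame: the origin (TCP) lies midway between the tips of the shut fingers; the grasp point (between the pads) lies 19 mm behind it; y points along the fingers, z is the direction in which the jaws open and shut, and the axes are right-handed (so a half turn about y gives the same grasp; the last joint's range is limited). The gripper opens to 91 mm and grips with 3 to 60 N. Pads are 32 mm wide; open, the fingers measure 118 mm over their backs; the gripper's body (76 mm by 178 mm) begins 60 mm behind the grasp point.
Start: joints at [1.258, 0.379, 1.734, -0, 1.028, -0.033], TCP at [0.193, 0.673, 0.214] pointing down, gripper open.
Joint ranges: [-2.77, 2.77], [-0.74, 2.19], [0, 2.66], [-1.06, 4.2], [0.31, 2.87], [-3.08, 3.08]. Speed limits (rad/s): [1.89, 1.89, 2.39, 3.14, 3.14, 3.14].

### API

Orientations are given as a rotation vector (axis times angle).
In Python, from station import env gives the robot as it stands.
- The arm moves only by the tool play_rows, never from a script. Its argument "deltas" is one flat list of numbers, 5 for each row, row after row: the shift along the tool's x, y, z in mm, then the turn about the tool's y in degrees, then the closure, from 0 (fully open) to 1 (shut). In form: [x, y, z, spin, jaw, x, y, z, spin, jaw, ...]. A call has 1 to 8 rows; each row shifts and turns the pose as measured when the row begins, along the tool's axes as they then stand; what a row does not reach is not made up. A row lasts 1/8 s, in which the tool goes at most 62.5 mm and 10.7 degrees, less where a joint would pass 70% of its speed; a pose out of reach is approached as far as the arm can. A call with a gripper value outside its range is refused whole. The fingers move at their own pace and stop on an object; "squeeze" is the grip in N (left out, the last holds). Time passes only in rows, so rows that do not move let the fingers close. It gives the time, the measured TCP pose, the force and the opening at its end, in the units of the state.
- env.get_state(): the state, without advancing time (a new reading comes with each control period).
- env.camera(name): name is "scene" or "top" or "wrist"; returns the picture (480x640x3 uint8, blue, green, red); there is no depth.
- env.camera_model(name): a dict with "mtx" (3x3 intrinsics, pixels), "eye" and "orientation" of the camera in the world. Camera axes: x right, y down, z forward; pixel columns grow to the right and rows downward; lengths in m; the calibration is good to about 2 mm. A picture is of the moment at which its call begins: read the wrist's pose just before it. camera_model takes no time and is no camera call; for the wrist camera it gives the pose at the moment of the call.
- env.sign_off(): hands the job in, once; it reports no verdict.
Trained networks look in the newest picture that a camera, given by its name, has taken for a name from the list of things; names that differ only in an ending like _2 or _b are one class to them, and where a whole thing is asked for, a point or a joint stands for the part that bears it (a point fixed in the world has none). Each returns a list of dicts, best first, with "conf" (0 to 1); they miss things now and then, are a little off and sometimes report something else, mostly with a low value. They report only what shows in the picture. A call takes as long as a camera call. They do not tell look-alikes from the thing itself.
- env.regions_of(camera, query): "region" (480x640 bool, what is visible of it) and "bbox" ([left, top, right, bottom] in pixels, round what is visible of it).
The state is a dict: "time_s": time; "qpos": joint angles; "joint_vel": joint speeds; "effort": joint torques, N m; "tcp_pos": TCP position; "ee_rot": TCP orientation; "ft_force": force on the tool from outside, world axes, zero at the start; "wrist_torque": the same for the moment, N m; "opening": finger opening in m.
Only numpy, scipy, OpenCV 4.12 (cv2) and the standard library are available. Lean on these libraries where they do the work, as an engineer would, in place of code of your own. Each camera call takes 0.05 s, during which the arm holds its last target.

### The job

Put the scrubbing brush away to drip dry: line it up in front of the narrow gap between the two wooden cleats and push it along the shelf, straight through the gap, until the whole brush lies beyond the cleats, squarely between them and the end board. Only push it, with the bristles staying down on the shelf: do not lift or tip it. Leave the other things on the shelf where they are.

Things in the scene. Friction and masses are not known exactly. Their poses are not given: they have to be found in the camera images.
- brush: loose hard silicone scrubbing brush: a flat dark block 100 mm long (x), 90 wide (y), 40 high, upright corners rounded 12 mm, stubby grey bristles below, about 0.24 kg, slides rigidly. Same both ways round: either end may lead. Starts before the gap, up to 45 mm off its middle line, its x axis within 30 degrees of the stall's x. Origin: centre of underside, z up
- stall: timber stall screwed to the shelf, 40 mm high: two cleats and an end board. Origin on the shelf, mid-gap, at the cleats' front tips; x runs through the gap to the board (roughly to the robot's left), z up. Cleats: x 0 to 60 mm, 30 mm wide, front ends half-round (radius 15), inner faces at y +48 and -48 mm (gap 96 mm). End board: near face at x 185 mm, 20 thick, 156 wide
- bay (a point): point on the shelf surface at the middle of the free place between cleats and end board, where the brush's centre belongs: x = 122.5 mm, y = 0 in the stall's frame, axes as the stall's. The place is 125 mm long along x and open at its sides: the brush is just past the cleats 12.5 mm before this point and touches the board 12.5 mm after it
- jar: bystander: small glass jar with steel lid, 58 mm diameter, 74 mm high, standing beside the stall; origin at the centre of its underside
- soap: bystander: white bar of soap 75 x 50 x 26 mm lying beside the stall; origin at the centre of its underside
- clamp: bystander: steel peg clamp lying flat, about 115 x 50 x 14 mm; origin at its pivot, on the underside
- mug: bystander: steel mug, 80 mm diameter, 85 mm high, handle on its y side; origin at the centre of its underside
- bottle: bystander: white plastic bottle, 64 mm diameter, 170 mm high; origin at the centre of its underside
- basins: bystander: stacked pair of red plastic basins, 230 mm diameter, 129 mm high; origin at the centre of the underside
Things that resemble listed ones, but are neither listed nor needed, are in the scene too. There is more than one size of the brush; the one meant has the size given above.

How it is judged:
By the outcome, as a careful person would: the job done as asked, in the order asked, and still so for the second after the job is handed in, with the robot touching nothing.
It also fails if it takes over 72 s, if anything falls off the work surface, if the arm or the gripper's body presses on something with over 40 N, if the wrist force passes 120 N, or if a joint passes its speed limit or range.

## Working session

There is one attempt and no reset: what is moved stays moved. The work goes in short steps, Python scripts to look and compute and a tool call to move; the robot and the scene stay as the last step left them, time stands still between calls to the robot, and variables do not carry over. Pictures are saved under pics/ and viewed, and the job is handed in when it is done.

Besides the shell and the picture viewer there is one more tool, called after "Emit:" in YAML: its name, and indented under it one key for each argument. play_rows: Moves the arm, as the interface text tells. Its arguments: {"type":"object","properties":{"deltas":{"type":"array","items":{"type":"number"}},"squeeze":{"type":"number"}},"required":["deltas"]}

```bash
ls; mkdir -p pics; python3 - <<'E'
from station import env
import cv2
s=env.get_state();print(s)
for n in("scene","top"):
    im=env.camera(n);cv2.imwrite(f"pics/{n}0.png",im)
    m=env.camera_model(n);print(n,m)
    for q in("brush","stall"):
        for r in env.regions_of(n,q):print(q,r["conf"],r["bbox"],r["region"].sum())
E
```

```text
pics
{'time_s': 0.0, 'qpos': array([ 1.25768396e+00,  3.79382749e-01,  1.73476319e+00,  3.44977420e-05,
        1.02851832e+00, -3.33007714e-02]), 'joint_vel': array([ 0.0010686 ,  0.00079292,  0.00110696, -0.00019442,  0.0015518 ,
        0.00032403]), 'effort': array([-3.87068621e-04, -7.63725471e+01, -4.34369016e+01,  6.50237035e-02,
        4.25024901e-02, -6.88155410e-05]), 'tcp_pos': array([0.19320064, 0.67240532, 0.21331502]), 'ee_rot': array([-1.56066494,  0.21984796, -0.21951121]), 'ft_force': array([-0.63345447, -0.72285573, -0.15067526]), 'wrist_torque': array([-0.02792041, -0.04135765, -0.04670336]), 'opening': 0.09101319907840683}
scene {'mtx': array([[476.47895069,   0.        , 314.75239141],
       [  0.        , 476.47895069, 235.1745498 ],
       [  0.        ,   0.        ,   1.        ]]), 'eye': array([1.32366691, 0.33339154, 0.7735337 ]), 'orientation': array([-1.37723294, -2.11053231,  0.97967379])}
brush 0.8 [237.2, 260.1, 318.8, 329.0] 3663
brush 0.76 [262.0, 207.6, 301.0, 244.4] 1418
brush 0.56 [265.8, 156.1, 308.0, 201.4] 1691
stall 0.8 [325.9, 217.7, 422.4, 285.1] 1713
top {'mtx': array([[551.60531906,   0.        , 320.89841055],
       [  0.        , 551.60531906, 233.14725026],
       [  0.        ,   0.        ,   1.        ]]), 'eye': array([ 0.46234469, -0.04215186,  1.43068908]), 'orientation': array([-2.16783037,  2.20911559, -0.06699477])}
brush 0.95 [286.1, 130.5, 339.9, 184.4] 2461
brush 0.66 [332.9, 213.4, 382.5, 259.5] 1446
brush 0.65 [359.0, 282.6, 419.4, 348.3] 2604
stall 0.62 [215.8, 202.7, 302.9, 277.4] 1230
```

View pics/scene0.png

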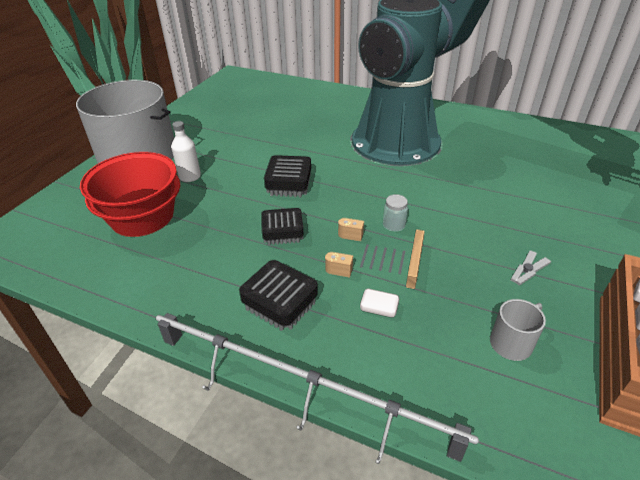

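View pics/top0.png

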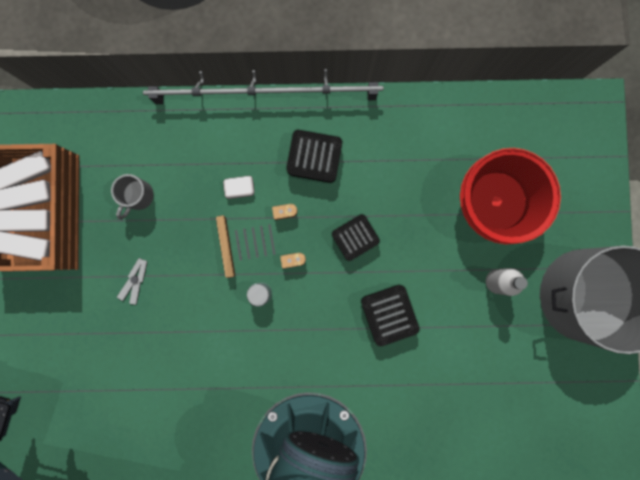

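```bash
cat > h.py <<'E'
import numpy as np,cv2
from scipy.spatial.transform import Rotation as R
from scipy.optimize import minimize,least_squares
def ray(m,uv,z):
    uv=np.atleast_2d(uv).astype(float);K=m["mtx"]
    d=np.c_[(uv-K[:2,2])/[K[0,0],K[1,1]],np.ones(len(uv))]@R.from_rotvec(m["orientation"]).as_matrix().T
    return m["eye"]+d*((z-m["eye"][2])/d[:,2])[:,None]
def proj(m,P):
    p=(np.atleast_2d(P)-m["eye"])@R.from_rotvec(m["orientation"]).as_matrix()
    K=m["mtx"];return p[:,:2]/p[:,2:]*K[0,0]+K[:2,2]
def rect(x0,x1,y0,y1,r=0.,n=6):
    if r==0:return np.array([[x0,y0],[x1,y0],[x1,y1],[x0,y1]])
    o=[]
    for cx,cy,a in((x1-r,y1-r,0),(x0+r,y1-r,90),(x0+r,y0+r,180),(x1-r,y0+r,270)):
        for t in np.radians(np.linspace(a,a+90,n)):o.append([cx+r*np.cos(t),cy+r*np.sin(t)])
    return np.array(o)
def T(p,xy):
    c,s=np.cos(p[2]),np.sin(p[2]);return xy@np.array([[c,s],[-s,c]])+p[:2]
def sil(m,p,xy,h,z0=0.):
    w=T(p,xy);P=np.vstack([np.c_[w,np.full(len(w),z0)],np.c_[w,np.full(len(w),h)]])
    return cv2.convexHull(proj(m,P).astype(np.float32))[:,0]
BR=rect(-.05,.05,-.045,.045,.012)
def cle(s):
    t=np.radians(np.linspace(90,270,9));y=s*.063
    return np.vstack([np.c_[.015+.015*np.cos(t),y+.015*np.sin(t)],[[.06,y-.015],[.06,y+.015]]])
ST=[cle(1),cle(-1),rect(.185,.205,-.078,.078)]
def mask(polys,shape=(480,640),S=4):
    a=np.zeros((shape[0],shape[1]),np.uint8)
    for q in polys: cv2.fillPoly(a,[np.round((q)*16).astype(np.int32)],255,cv2.LINE_AA,4)
    return a/255.
def fit(ms,masks,p0,shapes,h,win=25):
    # ms: camera models, masks float
    def cost(p):
        c=0
        for m,k in zip(ms,masks):
            a=mask([sil(m,p,s,h) for s in shapes]);c+=np.abs(a-k).sum()
        return c
    best=None
    for d in (0,.15,-.15):
        r=minimize(cost,np.array(p0)+[0,0,d],method="Nelder-Mead",options=dict(initial_simplex=np.array(p0)+[0,0,d]+np.array([[0,0,0],[.01,0,0],[0,.01,0],[0,0,.1]]),xatol=1e-5,fatol=.1,maxiter=400))
        if best is None or r.fun<best.fun:best=r
    return best
E
python3 - <<'E'
from h import *
from station import env
import cv2
ms=[env.camera_model(n) for n in("top","scene")]
im=[cv2.imread(f"pics/{n}0.png") for n in("top","scene")]
hsv=[cv2.cvtColor(i,cv2.COLOR_BGR2HSV) for i in im]
# wood masks
win=[(205,195,315,285),(315,205,435,300)];wm=[]
for h,w in zip(hsv,win):
    k=((h[...,0]<28)&(h[...,1]>70)&(h[...,2]>90)).astype(float);z=np.zeros_like(k);z[w[1]:w[3],w[0]:w[2]]=k[w[1]:w[3],w[0]:w[2]];wm.append(z);print(z.sum())
c1=ray(ms[0],[[273,212],[281,261.5],[225,247]],.04);print(c1)
o=(c1[0]+c1[1])/2;e=c1[2]-o;yaw=np.arctan2(e[1],e[0])
for sel in ([0],[1],[0,1]):
    r=fit([ms[i] for i in sel],[wm[i] for i in sel],[o[0],o[1],yaw],ST,.04);print("stall",sel,r.x,np.degrees(r.x[2]),r.fun)
S=r.x
# brush
win=[(328,208,386,264),(255,203,308,248)];bm=[]
for h,w in zip(hsv,win):
    k=((h[...,2]<60)).astype(np.uint8)
    z=np.zeros_like(k);z[w[1]:w[3],w[0]:w[2]]=k[w[1]:w[3],w[0]:w[2]]
    z=cv2.morphologyEx(z,cv2.MORPH_CLOSE,np.ones((9,9)));bm.append(z.astype(float));print(z.sum())
b0=ray(ms[0],[[356,237]],.03)[0];print(b0)
for sel in ([0],[1],[0,1]):
    r=fit([ms[i] for i in sel],[bm[i] for i in sel],[b0[0],b0[1],S[2]+.3],[BR],.04);print("brush",sel,r.x,np.degrees(r.x[2]),r.fun)
B=r.x
c,s=np.cos(S[2]),np.sin(S[2]);d=B[:2]-S[:2];print("brush in stall",c*d[0]+s*d[1],-s*d[0]+c*d[1],np.degrees(B[2]-S[2]))
for i,n in enumerate(("top","scene")):
    w=[(195,185,400,300),(235,190,445,310)][i];f=4
    v=cv2.resize(im[i][w[1]:w[3],w[0]:w[2]],None,fx=3.7,fy=3.7,interpolation=cv2.INTER_CUBIC)
    for p,sh in((S,ST),(B,[BR])):
        for q in sh:
            cv2.polylines(v,[np.round((sil(ms[i],p,q,.04)-w[:2]+.5)*3.7).astype(int)],True,(0,0,255),1)
    cv2.imwrite(f"pics/fit{n}.png",v)
np.save("S.npy",S)
E
```

```text
1075.0
1564.0
[[0.60599691 0.07975984 0.04      ]
 [0.48040953 0.06128043 0.04      ]
 [0.51960628 0.20205961 0.04      ]]
stall [0] [0.55196863 0.01139929 1.72721812] 98.9623087588795 344.10196078431375
stall [1] [0.55180917 0.01214433 1.72941892] 99.08840495963939 278.01568627450985
stall [0, 1] [0.55204871 0.01171821 1.73107526] 99.18330637835093 623.0470588235294
1374
1219
[ 0.53916625 -0.12957403  0.03      ]
brush [0] [ 0.53566355 -0.12692875  2.10592293] 120.66049608735025 116.01568627450979
brush [1] [ 0.52664145 -0.1346714   2.14455072] 122.87370529307991 285.98039215686276
brush [0, 1] [ 0.53793076 -0.12680537  2.12584046] 121.80168599225887 424.3176470588235
brush in stall -0.13449495892859015 0.036044471004633 22.618379613907937
```

View pics/fittop.png

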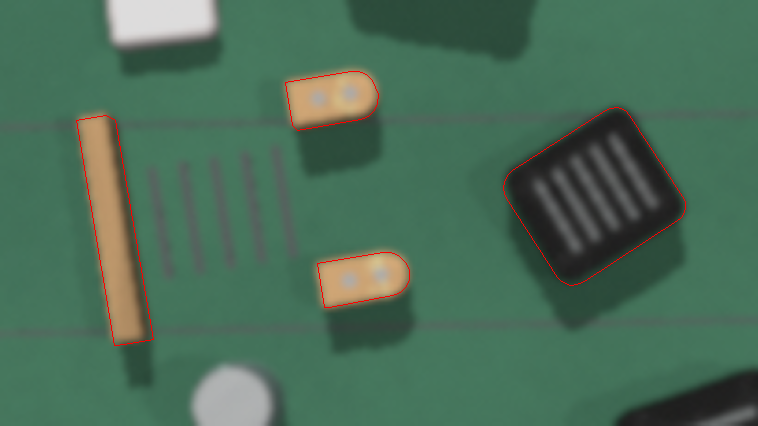

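View pics/fitscene.png

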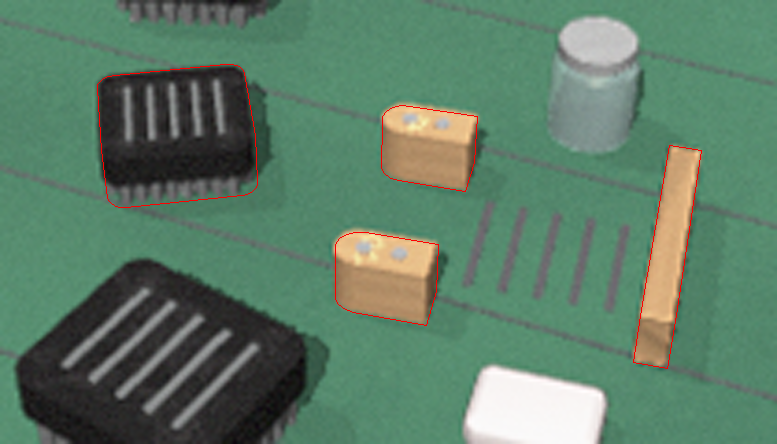

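```bash
cat >> h.py <<'E'
def tool(s): return s["tcp_pos"],R.from_rotvec(s["ee_rot"]).as_matrix()
def plan(s,xy,z,head,sx=1):
    """head: desired world heading (rad) of tool z (jaw) mod pi; print total deltas in current tool axes"""
    p,M=tool(s); d=M.T@(np.array([xy[0],xy[1],z])-p)*1000
    a=np.arctan2(M[1,2],M[0,2]); dy=(head-a+np.pi/2)%np.pi-np.pi/2
    print("tcp",p.round(4),"jaw head",np.degrees(a).round(2),"tooly",M[:,1].round(3)," delta xyz(tool)",d.round(1),"yaw change",np.degrees(dy).round(2),"spin",(-np.degrees(dy)).round(2),"q6",s["qpos"][5].round(2))
def s2w(S,p): return T(S,np.atleast_2d(np.array(p)/1000.))[0]
E
python3 - <<'E'
from h import *
from station import env
S=np.load("S.npy");s=env.get_state()
p,M=tool(s);print(M.round(3))
# side-push start: stall (-130, 36+61+16+18)
plan(s,s2w(S,(-130,131)),.214,S[2])
print(s2w(S,(-130,131)), s2w(S,(-130,36)))
m=env.camera_model("top")
print(ray(m,[[380,290],[404,284],[362,297],[367,345]],.05))
E
```

```text
[[ 0.961 -0.     0.276]
 [-0.276 -0.     0.961]
 [-0.    -1.    -0.   ]]
tcp [0.1933 0.6727 0.2137] jaw head 73.97 tooly [-0. -0. -1.]  delta xyz(tool) [ 464.2   -0.  -709.6] yaw change 25.22 spin -25.22 q6 -0.03
[ 0.44347493 -0.13752231] [ 0.53725729 -0.12236092]
[[ 0.40473426 -0.18508128  0.05      ]
 [ 0.41850042 -0.24525947  0.05      ]
 [ 0.38822927 -0.139848    0.05      ]
 [ 0.26981381 -0.14944807  0.05      ]]
```

Emit:
play_rows:
  deltas: [42, 0, -44, 0, 0.45, 42, 0, -44, 0, 0.45, 42, 0, -44, 0, 0.45, 42, 0, -44, 0, 0.45, 42, 0, -44, 0, 0.45, 42, 0, -44, 0, 0.45, 42, 0, -44, 0, 0.45, 42, 0, -44, 0, 0.45]
  squeeze: 30

```text
time_s: 1.3
tcp_pos: [0.4238, 0.2328, 0.2141]
ee_rot: [-1.557, 0.213, -0.217]
ft_force: [0.5, 0.7, -0.8]
opening: 0.0502
```

```bash
python3 - <<'E'
from h import *
from station import env
S=np.load("S.npy");s=env.get_state();print(s["time_s"],s["opening"])
plan(s,s2w(S,(-130,125)),.15,S[2])
E
```

```text
1.3 0.05018302273025588
tcp [0.4238 0.2328 0.2141] jaw head 74.32 tooly [ 0.003  0.002 -1.   ]  delta xyz(tool) [ 124.3   63.4 -348.9] yaw change 24.86 spin -24.86 q6 -0.84
```

Emit:
play_rows:
  deltas: [16, 4, -45, 0, 0.45, 16, 8, -45, 0, 0.45, 16, 8, -45, 0, 0.45, 16, 8, -45, 0, 0.45, 16, 8, -45, 0, 0.45, 16, 8, -45, 0, 0.45, 16, 8, -45, 0, 0.45, 8, 8, -30, 0, 0.45]

```text
time_s: 2.3
tcp_pos: [0.4482, -0.1453, 0.1541]
ee_rot: [-1.556, 0.209, -0.224]
ft_force: [0.3, 0.9, 0.1]
opening: 0.0497
```

Emit:
play_rows:
  deltas: [0, 0, 0, -8, 0.45, 0, 0, 0, -8, 0.45, 0, 0, 0, -8, 0.45, 0, 0, 0, 0, 0.45]

```text
time_s: 2.8
tcp_pos: [0.4477, -0.1479, 0.1536]
ee_rot: [-1.566, -0.125, 0.11]
ft_force: [-0.8, 0.3, -0.3]
opening: 0.05
```

```bash
python3 - <<'E'
from h import *
from station import env
S=np.load("S.npy");s=env.get_state();print(s["time_s"],s["opening"])
plan(s,s2w(S,(-130,125)),.012,S[2])
E
```

```text
2.8 0.050033209402255835
tcp [ 0.4477 -0.1479  0.1536] jaw head 98.58 tooly [ 0.009  0.003 -1.   ]  delta xyz(tool) [  2.  141.6  10.8] yaw change 0.6 spin -0.6 q6 -2.1
```

Emit:
play_rows:
  deltas: [1, 20, 6, -0.6, 0.45, 1, 30, 5, 0, 0.45, 0, 30, 0, 0, 0.45, 0, 25, 0, 0, 0.45, 0, 15, 0, 0, 0.45, 0, 10, 0, 0, 0.45, 0, 8, 0, 0, 0.45, 0, 2, 0, 0, 0.45]

```text
time_s: 3.8
tcp_pos: [0.452, -0.1367, 0.0114]
ee_rot: [-1.568, -0.121, 0.099]
ft_force: [0.3, -1.7, -0.2]
opening: 0.0499
```

```bash
python3 - <<'E'
from h import *
from station import env
S=np.load("S.npy");s=env.get_state();print(s["time_s"],s["opening"],s["ft_force"])
plan(s,s2w(S,(-130,61)),.012,S[2])
for n in("top","scene"):cv2.imwrite(f"pics/{n}1.png",env.camera(n))
a=cv2.imread("pics/scene1.png")[150:330,200:440];cv2.imwrite("pics/s1.png",cv2.resize(a,None,fx=3.3,fy=3.3))
E
```

```text
3.8 0.04986831629298101 [ 0.33918065 -1.70652242 -0.24252173]
tcp [ 0.452  -0.1367  0.0114] jaw head 98.01 tooly [ 0.014  0.001 -1.   ]  delta xyz(tool) [61.4  0.2  1.8] yaw change 1.17 spin -1.17 q6 -2.07
```

View pics/s1.png

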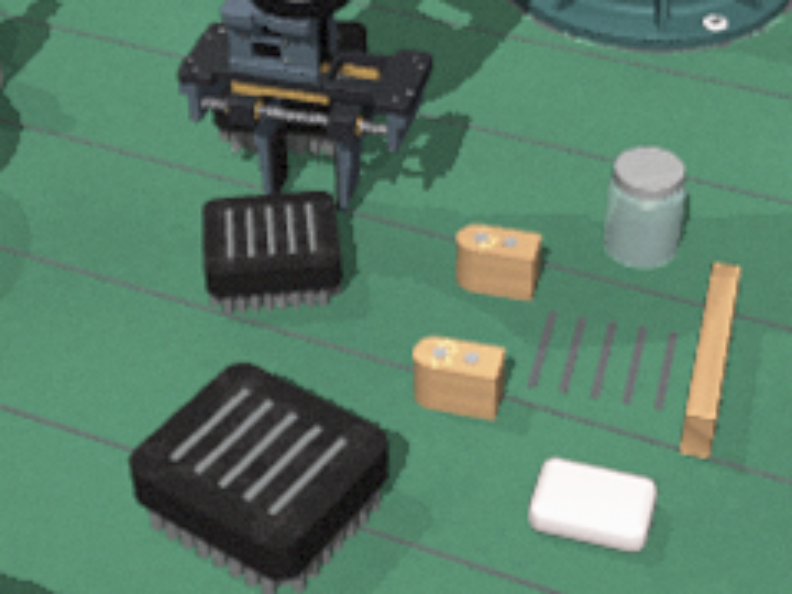

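Emit:
play_rows:
  deltas: [5, 0, 0, -1.2, 0.45, 7, 0, 0, 0, 0.45, 7, 0, 0, 0, 0.45, 7, 0, 0, 0, 0.45, 7, 0, 0, 0, 0.45, 7, 0, 0, 0, 0.45, 7, 0, 0, 0, 0.45, 0, 0, 0, 0, 0.45]

```text
time_s: 4.9
tcp_pos: [0.5025, -0.1286, 0.0132]
ee_rot: [-1.568, -0.14, 0.116]
ft_force: [-1.3, 0.1, -0.7]
opening: 0.0505
```

```bash
cat > look.py <<'E'
import sys
from h import *
from station import env
S=np.load("S.npy");s=env.get_state();tag=sys.argv[1];g=float(sys.argv[2]) if len(sys.argv)>2 else 0
print("t",s["time_s"],"open",s["opening"].round(4),"F",s["ft_force"].round(1))
p,M=tool(s);c,sn=np.cos(S[2]),np.sin(S[2]);d=p[:2]-S[:2];a=np.degrees(np.arctan2(M[1,2],M[0,2])-S[2])
print("tcp in stall",(1000*(c*d[0]+sn*d[1])).round(1),(1000*(-sn*d[0]+c*d[1])).round(1),"z",(p[2]*1e3).round(1),"jaw-stallx deg",a.round(2),"tooly",M[:,1].round(3))
ms={};im={}
for n in("top","scene"):
    im[n]=env.camera(n);ms[n]=env.camera_model(n);cv2.imwrite(f"pics/{n}_{tag}.png",im[n])
# track the brush by its segmentation in both pictures
last=np.load("B.npy")
rows=[]
for n in("top","scene"):
    cand=env.regions_of(n,"brush")
    c0=proj(ms[n],[[last[0],last[1],.03]])[0]
    best=None
    for r in cand:
        b=np.array(r["bbox"]);e=np.hypot(*((b[:2]+b[2:])/2-c0))
        if e<25 and (best is None or e<best[0]):best=(e,r)
    if best is None: print(n,"no region");continue
    k=best[1]["region"].astype(np.uint8)
    k=cv2.morphologyEx(k,cv2.MORPH_CLOSE,np.ones((7,7),np.uint8))
    rr=fit([ms[n]],[k.astype(float)],last,[BR],.04)
    q=rr.x;d=q[:2]-S[:2]
    print(n,"brush in stall mm",(1000*(c*d[0]+sn*d[1])).round(1),(1000*(-sn*d[0]+c*d[1])).round(1),"yaw",np.degrees(q[2]-S[2]).round(2),"cost",rr.fun.round(0),"area",k.sum(),best[1]["conf"])
    rows.append(q)
    w0=proj(ms[n],[[.53,0.0,.02]])[0]-[105,78];w0=np.round(w0).astype(int)
    v=im[n][w0[1]:w0[1]+150,w0[0]:w0[0]+210];v=cv2.resize(v,None,fx=3.7,fy=3.7,interpolation=cv2.INTER_CUBIC)
    for pp,sh in((S,ST),(q,[BR])):
        for t in sh: cv2.polylines(v,[np.round((sil(ms[n],pp,t,.04)-w0+.5)*3.7).astype(int)],True,(0,0,255),1)
    cv2.imwrite(f"pics/{n}_{tag}_fit.png",v)
if rows: np.save("B.npy",rows[0])
E
python3 -c "
import numpy as np;np.save('B.npy',[.553,-.12,1.75])"
python3 look.py a
```

```text
Traceback (most recent call last):
  File "look.py", line 5, in <module>
    print("t",s["time_s"],"open",s["opening"].round(4),"F",s["ft_force"].round(1))
                                 ^^^^^^^^^^^^^^^^^^
AttributeError: 'float' object has no attribute 'round'
```

```bash
sed -i 's/s\["opening"\].round(4)/round(s["opening"],4)/; s/rr.fun.round(0)/round(rr.fun)/' look.py; python3 look.py a
```

```text
t 4.9 open 0.0505 F [-1.3  0.1 -0.7]
tcp in stall -130.6 71.3 z 13.2 jaw-stallx deg 0.14 tooly [ 0.015  0.    -1.   ]
top brush in stall mm -143.1 -5.5 yaw 12.29 cost 782 area 718 0.62
scene brush in stall mm -144.4 8.5 yaw 15.31 cost 178 area 1442 0.62
```

```bash
python3 -c "
import cv2,numpy as np
cv2.imwrite('pics/a_both.png',np.hstack([cv2.resize(cv2.imread(f'pics/{n}_a_fit.png'),(400,286)) for n in('top','scene')]))"
```

```text
(no output)
```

View pics/a_both.png

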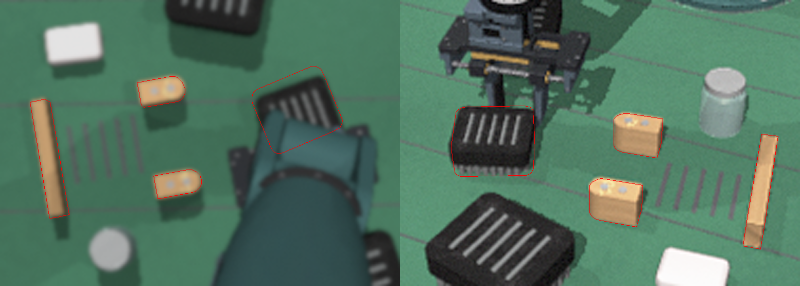

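```bash
python3 - <<'E'
from h import *
import h
from station import env
S=np.load("S.npy")
m=env.camera_model("scene");mt=env.camera_model("top")
def dark(f,c,th):
    v=cv2.cvtColor(cv2.imread(f),cv2.COLOR_BGR2HSV)[...,2]
    k=(v<th).astype(np.uint8);z=np.zeros_like(k);x,y=c;z[y-30:y+30,x-32:x+32]=k[y-30:y+30,x-32:x+32]
    z=cv2.morphologyEx(z,cv2.MORPH_CLOSE,np.ones((7,7)))
    n,l,st,_=cv2.connectedComponentsWithStats(z);j=1+np.argmax(st[1:,4]);return (l==j).astype(float)
c,sn=np.cos(S[2]),np.sin(S[2])
def st(q):
    d=q[:2]-S[:2];return (1000*(c*d[0]+sn*d[1])).round(1),(1000*(-sn*d[0]+c*d[1])).round(1),np.degrees(q[2]-S[2]).round(2)
for th in (50,60,70):
  kt=dark("pics/top0.png",(356,237),th)
  for z0 in (0,.01,.015,.02):
    o=h.sil;h.sil=lambda m,p,xy,hh,z=0:o(m,p,xy,.04,z0)
    r=fit([mt],[kt],[.536,-.127,2.1],[BR],.04)
    k0=dark("pics/scene0.png",(282,226),th);k1=dark("pics/scene_a.png",(275,228),th)
    r0=fit([m],[k0],[.536,-.127,2.1],[BR],.04);r1=fit([m],[k1],[.57,-.13,2.],[BR],.04)
    print(th,z0,st(r.x),round(r.fun),"|",st(r0.x),round(r0.fun),k0.sum(),"|",st(r1.x),round(r1.fun),k1.sum())
    h.sil=o
E
```

```text
50 0 (np.float64(-133.8), np.float64(36.2), np.float64(20.15)) 187 | (np.float64(-140.5), np.float64(53.8), np.float64(21.95)) 318 1176.0 | (np.float64(-148.8), np.float64(25.0), np.float64(11.04)) 433 1452.0
50 0.01 (np.float64(-133.3), np.float64(36.2), np.float64(19.88)) 182 | (np.float64(-135.7), np.float64(42.3), np.float64(20.58)) 219 1176.0 | (np.float64(-145.9), np.float64(17.1), np.float64(10.95)) 349 1452.0
50 0.015 (np.float64(-134.1), np.float64(36.5), np.float64(22.26)) 182 | (np.float64(-134.3), np.float64(35.8), np.float64(18.61)) 161 1176.0 | (np.float64(-143.3), np.float64(9.6), np.float64(10.97)) 293 1452.0
50 0.02 (np.float64(-134.6), np.float64(36.0), np.float64(17.66)) 174 | (np.float64(-132.6), np.float64(35.3), np.float64(19.52)) 108 1176.0 | (np.float64(-141.9), np.float64(5.0), np.float64(9.96)) 262 1452.0
60 0 (np.float64(-134.1), np.float64(36.0), np.float64(22.56)) 109 | (np.float64(-138.2), np.float64(50.0), np.float64(18.86)) 291 1219.0 | (np.float64(-147.9), np.float64(23.5), np.float64(8.01)) 461 1544.0
60 0.01 (np.float64(-134.2), np.float64(36.4), np
[... 713 characters left out ...]
272.0 | (np.float64(-146.5), np.float64(25.0), np.float64(5.76)) 529 1705.0
70 0.01 (np.float64(-133.0), np.float64(37.3), np.float64(21.28)) 93 | (np.float64(-133.9), np.float64(39.1), np.float64(19.6)) 155 1272.0 | (np.float64(-143.7), np.float64(15.0), np.float64(7.85)) 459 1705.0
70 0.015 (np.float64(-133.1), np.float64(37.3), np.float64(21.15)) 92 | (np.float64(-132.4), np.float64(35.1), np.float64(20.4)) 104 1272.0 | (np.float64(-142.1), np.float64(9.1), np.float64(9.1)) 424 1705.0
70 0.02 (np.float64(-133.1), np.float64(37.3), np.float64(21.18)) 94 | (np.float64(-132.2), np.float64(32.8), np.float64(22.27)) 82 1272.0 | (np.float64(-141.2), np.float64(5.3), np.float64(9.05)) 403 1705.0
```

Emit:
play_rows:
  deltas: [5, 0, 0, 0, 0.45, 6, 0, 0, 0, 0.45, 0, 0, 0, 0, 0.45]

```text
time_s: 5.48
tcp_pos: [0.5129, -0.1269, 0.0134]
ee_rot: [-1.568, -0.138, 0.116]
ft_force: [0.1, -0.7, 0.9]
opening: 0.0498
```

```bash
python3 look.py b;python3 -c "
import cv2,numpy as np
cv2.imwrite('pics/b_both.png',np.hstack([cv2.resize(cv2.imread(f'pics/{n}_b_fit.png'),(400,286)) for n in('top','scene')]))"
```

```text
t 5.475 open 0.0498 F [ 0.1 -0.7  0.9]
tcp in stall -130.6 60.8 z 13.4 jaw-stallx deg 0.1 tooly [ 0.014  0.001 -1.   ]
top brush in stall mm -147.9 -14.1 yaw 21.12 cost 806 area 691 0.94
scene brush in stall mm -148.3 2.3 yaw 13.48 cost 191 area 1447 0.84
```

View pics/b_both.png

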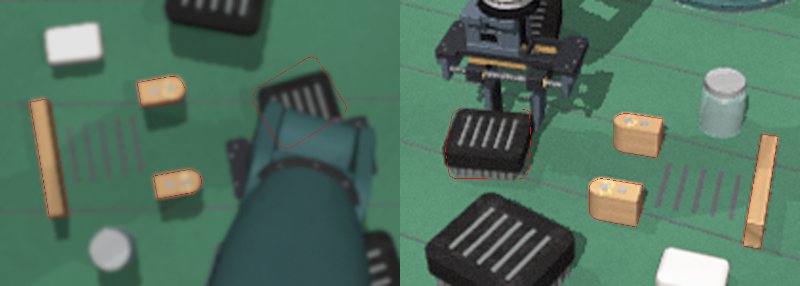

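Emit:
play_rows:
  deltas: [-15, 0, 0, 0, 0.45, -20, -10, 0, 0, 0.45, 0, -50, 0, 0, 0.45, 0, -40, -30, 0, 0.45, 0, -20, -45, 0, 0.45, 0, 0, -50, 0, 0.45, 0, 0, -30, 0, 0.45, 0, 0, 0, 0, 0.45]

```text
time_s: 6.68
tcp_pos: [0.4924, -0.29, 0.1356]
ee_rot: [-1.567, -0.136, 0.118]
ft_force: [0.1, 0.2, -0.1]
opening: 0.0501
```

```bash
python3 look.py c;python3 -c "
import cv2,numpy as np
cv2.imwrite('pics/c_both.png',np.hstack([cv2.resize(cv2.imread(f'pics/{n}_c_fit.png'),(400,286)) for n in('top','scene')]))"
```

```text
t 6.675 open 0.0501 F [ 0.1  0.2 -0.1]
tcp in stall -288.3 107.0 z 135.6 jaw-stallx deg 0.11 tooly [ 0.011  0.001 -1.   ]
top brush in stall mm -146.3 -1.1 yaw 7.04 cost 130 area 1367 0.98
scene brush in stall mm -148.0 0.0 yaw 15.86 cost 211 area 1446 0.89
```

View pics/c_both.png

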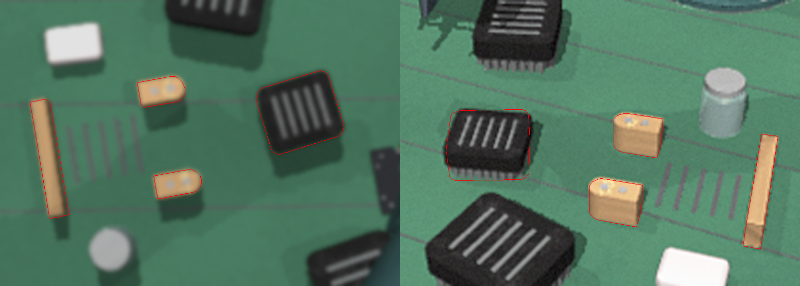

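Emit:
play_rows:
  deltas: [0, 0, 0, 10.5, 0.45, 0, 0, 0, 10.5, 0.45, 0, 0, 0, 10.5, 0.45, 0, 0, 0, 10.5, 0.45, 0, 0, 0, 10.5, 0.45, 0, 0, 0, 10.5, 0.45, 0, 0, 0, 10.5, 0.45, 0, 0, 0, 10.5, 0.45]

```text
time_s: 7.88
tcp_pos: [0.4901, -0.278, 0.1341]
ee_rot: [-1.304, 1.029, -1.034]
ft_force: [-0.4, -0.2, 0.1]
opening: 0.0503
```

```bash
python3 - <<'E'
from h import *
from station import env
S=np.load("S.npy");s=env.get_state()
plan(s,s2w(S,(-235,0)),.02,S[2]+np.pi/2)
E
```

```text
tcp [ 0.4901 -0.278   0.1341] jaw head 13.56 tooly [ 0.007  0.004 -1.   ]  delta xyz(tool) [-32.6 115.  109.3] yaw change -4.38 spin 4.38 q6 -0.8
```

Emit:
play_rows:
  deltas: [0, 0, 30, 4.4, 0.45, -15, 0, 40, 0, 0.45, -10, 20, 36, 0, 0.45, 0, 35, 5, 0, 0.45, 0, 30, 0, 0, 0.45, 0, 15, 0, 0, 0.45, 0, 10, 0, 0, 0.45, 0, 3, 0, 0, 0.45]

```text
time_s: 8.88
tcp_pos: [0.5986, -0.2244, 0.0199]
ee_rot: [-1.273, 1.086, -1.091]
ft_force: [-0.1, -0.5, 0.7]
opening: 0.0505
```

```bash
python3 look.py d;python3 -c "
import cv2,numpy as np
cv2.imwrite('pics/d_both.png',np.hstack([cv2.resize(cv2.imread(f'pics/{n}_d_fit.png'),(400,286)) for n in('top','scene')]))"; python3 - <<'E'
from h import *
from station import env
S=np.load("S.npy");s=env.get_state()
plan(s,s2w(S,(-235,0)),.014,S[2]+np.pi/2)
E
```

```text
t 8.875 open 0.0505 F [-0.1 -0.5  0.7]
tcp in stall -240.5 -8.3 z 19.9 jaw-stallx deg -89.94 tooly [ 0.007  0.004 -1.   ]
top brush in stall mm -146.2 -1.1 yaw 7.07 cost 351 area 1143 0.86
scene brush in stall mm -149.2 -0.3 yaw 10.61 cost 180 area 1468 0.78
tcp [ 0.5992 -0.2248  0.0208] jaw head 9.23 tooly [ 0.009  0.004 -1.   ]  delta xyz(tool) [-6.   6.7 -8.8] yaw change -0.05 spin 0.05 q6 -0.57
```

View pics/d_both.png

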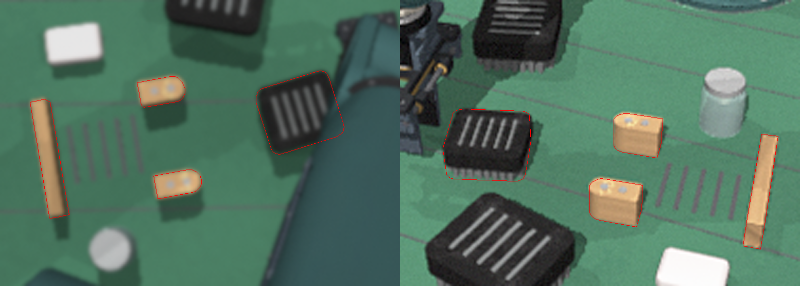

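Emit:
play_rows:
  deltas: [-4, 6, -9, 0, 0.45, -8, 0, 0, 0, 0.45, -9, 0, 0, 0, 0.45, -9, 0, 0, 0, 0.45, -9, 0, 0, 0, 0.45, -9, 0, 0, 0, 0.45, -9, 0, 0, 0, 0.45, -9, 0, 0, 0, 0.45]

```text
time_s: 10.07
tcp_pos: [0.5789, -0.1572, 0.0156]
ee_rot: [-1.272, 1.083, -1.094]
ft_force: [0.9, -0.9, -0.3]
opening: 0.0497
```

```bash
python3 - <<'E'
import numpy as np
from h import *
S=np.load("S.npy");np.save("B.npy",[*s2w(S,(-112,-1)),S[2]])
E
python3 look.py e;python3 -c "
import cv2,numpy as np
cv2.imwrite('pics/e_both.png',np.hstack([cv2.resize(cv2.imread(f'pics/{n}_e_fit.png'),(400,286)) for n in('top','scene')]))"
```

```text
t 10.075 open 0.0497 F [ 0.9 -0.9 -0.3]
tcp in stall -171.0 0.4 z 15.6 jaw-stallx deg -89.97 tooly [ 0.01   0.003 -1.   ]
top brush in stall mm -81.6 -7.6 yaw -5.71 cost 700 area 804 0.85
scene brush in stall mm -103.6 -4.4 yaw 0.15 cost 128 area 1616 0.63
```

View pics/e_both.png

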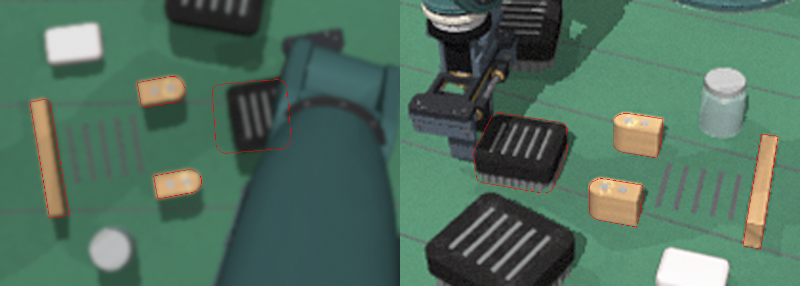

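```bash
cat > tf.py <<'E'
# top fit on visible part only: hue-based removal of the teal arm
import sys
from h import *
from station import env
S=np.load("S.npy");tag=sys.argv[1];b0=eval(sys.argv[2])
m=env.camera_model("top");im=cv2.imread(f"pics/top_{tag}.png")
hsv=cv2.cvtColor(im,cv2.COLOR_BGR2HSV)
q0=np.array([*s2w(S,b0[:2]),S[2]+np.radians(b0[2])])
c=proj(m,[[q0[0],q0[1],.03]])[0].astype(int)
arm=((hsv[...,0]>85)&(hsv[...,1]>60)).astype(np.uint8)
arm=cv2.morphologyEx(arm,cv2.MORPH_OPEN,np.ones((3,3)))
n,l,st,_=cv2.connectedComponentsWithStats(arm);arm=(np.isin(l,[i for i in range(1,n) if st[i,4]>150])).astype(np.uint8)
w=1-cv2.dilate(arm,np.ones((5,5)));
ww=np.zeros_like(w);ww[c[1]-34:c[1]+34,c[0]-34:c[0]+34]=1;w=w*ww
if len(sys.argv)>3:
    cv2.fillPoly(w,[np.array(eval(sys.argv[3]),np.int32)],0)
k=(hsv[...,2]<65).astype(np.uint8)
k=cv2.morphologyEx(k,cv2.MORPH_CLOSE,np.ones((7,7))).astype(float)
def cost(p): return (w*np.abs(mask([sil(m,p,BR,.04,.015)])-k)).sum()
best=None
for dd in(0,.06,-.06):
    p0=q0+[0,0,dd];r=minimize(cost,p0,method="Nelder-Mead",options=dict(initial_simplex=p0+np.array([[0,0,0],[.01,0,0],[0,.01,0],[0,0,.08]]),xatol=1e-5,fatol=.05))
    if best is None or r.fun<best.fun:best=r
q=best.x;cc,sn=np.cos(S[2]),np.sin(S[2]);d=q[:2]-S[:2]
print("TOP(visible) brush",(1000*(cc*d[0]+sn*d[1])).round(1),(1000*(-sn*d[0]+cc*d[1])).round(1),np.degrees(q[2]-S[2]).round(2),"cost",round(best.fun),"seen",w.sum())
o=c-[75,56];v=im.copy();v[w==0]=v[w==0]//2+60
v=cv2.resize(v[o[1]:o[1]+112,o[0]:o[0]+150],None,fx=5,fy=5,interpolation=cv2.INTER_CUBIC)
for p,sh in((S,ST),(q,[BR])):
    for t in sh: cv2.polylines(v,[np.round((sil(m,p,t,.04,.0)-o+.5)*5).astype(int)],True,(0,0,255),1)
cv2.imwrite(f"pics/tf_{tag}.png",v);np.save("B.npy",q)
E
python3 tf.py e "(-105,-4,0)"
```

```text
TOP(visible) brush -105.2 -4.1 0.01 cost 35 seen 2363
```

View pics/tf_e.png

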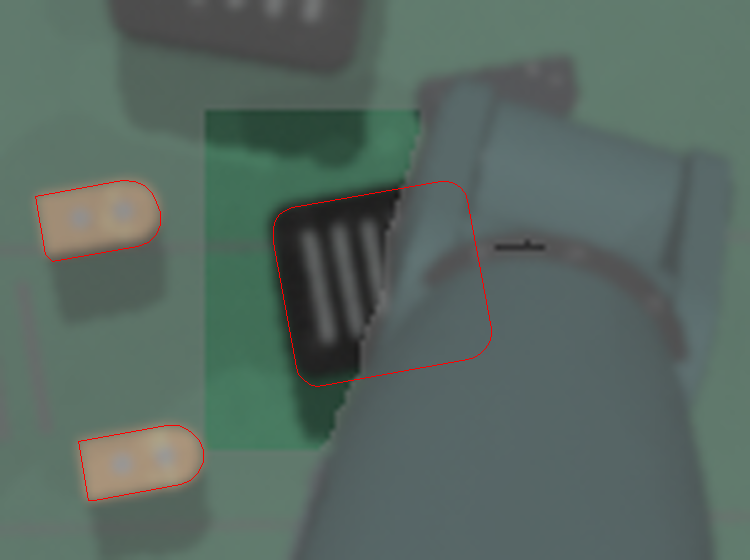

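Emit:
play_rows:
  deltas: [-8, 0, -1, 0, 0.45, -8, 0, -1.2, 0, 0.45, -8, 0, -1.2, 0, 0.45, -8, 0, -1, 0, 0.45, 0, 0, 0, 0, 0.45]

```text
time_s: 10.9
tcp_pos: [0.5692, -0.1251, 0.0158]
ee_rot: [-1.272, 1.083, -1.094]
ft_force: [0.1, 0.7, 0.2]
opening: 0.0499
```

```bash
python3 look.py f; python3 tf.py f "(-73,0,0)"
```

```text
t 10.9 open 0.0499 F [0.1 0.7 0.2]
tcp in stall -137.8 4.9 z 15.8 jaw-stallx deg -89.98 tooly [ 0.011  0.002 -1.   ]
top brush in stall mm -67.0 -1.2 yaw -4.42 cost 792 area 695 0.76
scene brush in stall mm -71.6 0.7 yaw 1.89 cost 149 area 1573 0.59
TOP(visible) brush -72.3 0.7 -1.28 cost 43 seen 2206
```

View pics/tf_f.png

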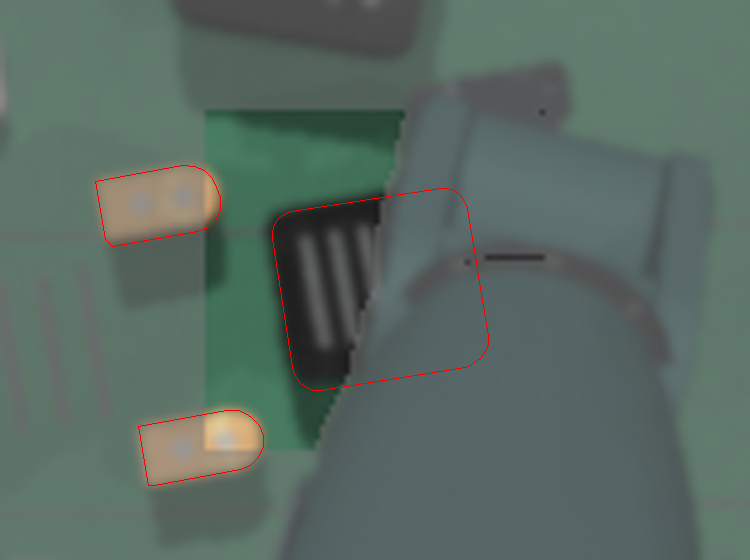

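Emit:
play_rows:
  deltas: [6, 0, 0, 0, 0.5, 0, 0, 5, 0, 0.5, -5, 0, 0, 0, 0.5, -7, 0, 0, 0, 0.5, -8, 0, 0, 0, 0.5, -8, 0, 0, 0, 0.5, -8, 0, 0, 0, 0.5, -8, 0, 0, 0, 0.5]

```text
time_s: 12.1
tcp_pos: [0.5684, -0.0855, 0.0158]
ee_rot: [-1.271, 1.083, -1.096]
ft_force: [-0.4, -1.8, -0.4]
opening: 0.0458
```

```bash
python3 look.py g; python3 tf.py g "(-35,0,0)"
```

```text
t 12.1 open 0.0458 F [-0.4 -1.8 -0.4]
tcp in stall -98.6 -0.6 z 15.8 jaw-stallx deg -90.05 tooly [ 0.011  0.002 -1.   ]
top no region
scene brush in stall mm -31.8 4.8 yaw -0.17 cost 321 area 1437 0.76
TOP(visible) brush -32.5 -1.4 1.49 cost 45 seen 1918
```

View pics/tf_g.png

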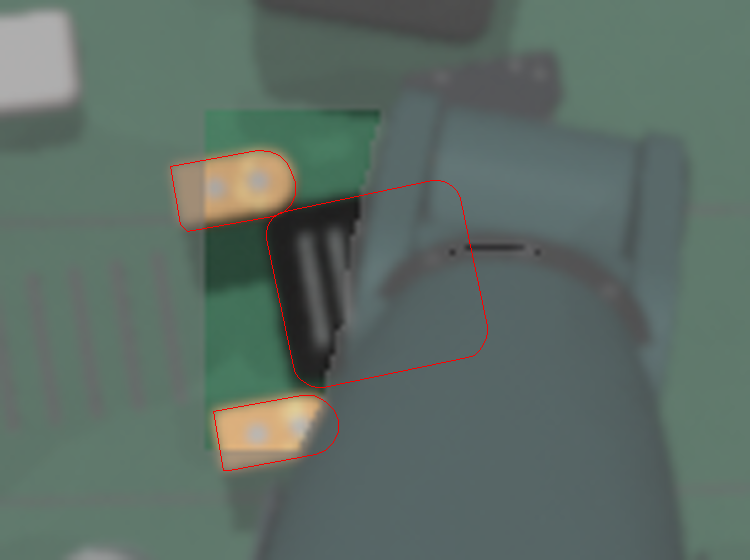

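Emit:
play_rows:
  deltas: [-9, 0, 0, 0, 0.5, -9, 0, 0, 0, 0.5, -9, 0, 0, 0, 0.5, -9, 0, 0, 0, 0.5, -9, 0, 0, 0, 0.5, -9, 0, 0, 0, 0.5, -9, 0, 0, 0, 0.5]

```text
time_s: 13.18
tcp_pos: [0.5578, -0.0214, 0.0159]
ee_rot: [-1.272, 1.084, -1.096]
ft_force: [-0.2, -2.4, 1.7]
opening: 0.0456
```

```bash
python3 look.py h; python3 -c "
import cv2,numpy as np
cv2.imwrite('pics/h_both.png',np.hstack([cv2.resize(cv2.imread(f'pics/{n}_h.png')[140:320,200:440],(400,300)) for n in('top','scene')]))"
```

```text
t 13.175 open 0.0456 F [-0.2 -2.4  1.7]
tcp in stall -33.6 -0.4 z 15.9 jaw-stallx deg -90.08 tooly [ 0.011  0.001 -1.   ]
top no region
scene no region
```

View pics/h_both.png

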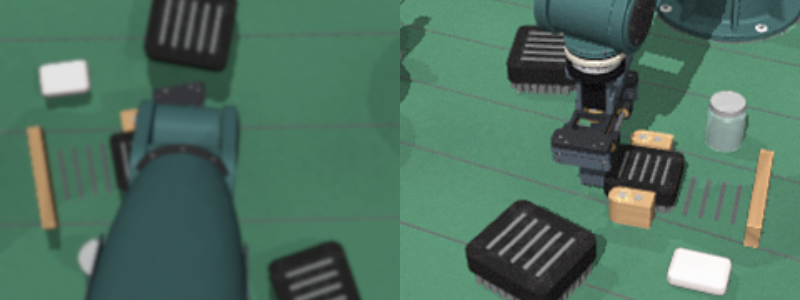

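Emit:
play_rows:
  deltas: [-9, 0, 0, 0, 0.5, -9, 0, 0, 0, 0.5, -9, 0, 0, 0, 0.5, -9, 0, 0, 0, 0.5, -9, 0, 0, 0, 0.5, -9, 0, 0, 0, 0.5, -9, 0, 0, 0, 0.5, -9, 0, 0, 0, 0.5]

```text
time_s: 14.38
tcp_pos: [0.5461, 0.0535, 0.0159]
ee_rot: [-1.271, 1.084, -1.097]
ft_force: [-0.3, -2.8, 0.3]
opening: 0.0458
```

```bash
python3 look.py i; python3 -c "
import cv2,numpy as np
cv2.imwrite('pics/i_both.png',np.hstack([cv2.resize(cv2.imread(f'pics/{n}_i.png')[140:320,200:440],(400,300)) for n in('top','scene')]))"; python3 tf.py i "(108,0,0)"
```

```text
t 14.375 open 0.0458 F [-0.3 -2.8  0.3]
tcp in stall 42.2 -0.8 z 15.9 jaw-stallx deg -90.11 tooly [ 0.012  0.001 -1.   ]
top no region
scene no region
TOP(visible) brush 105.5 -2.6 4.04 cost 57 seen 1192
```

View pics/i_both.png

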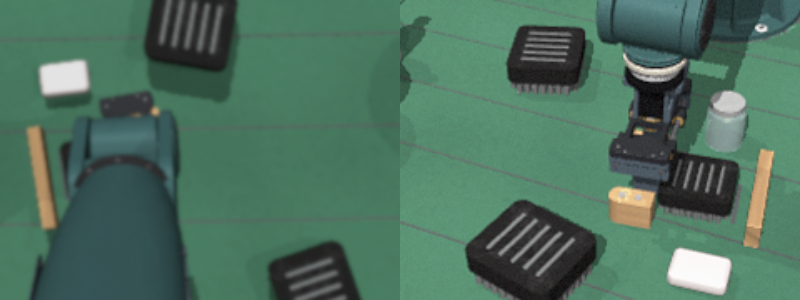

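View pics/tf_i.png

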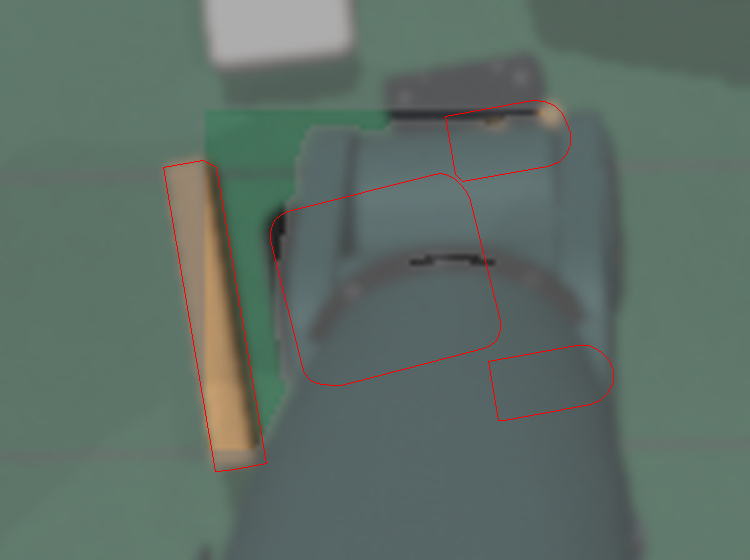

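Emit:
play_rows:
  deltas: [-4, 0, 0, 0, 0.5, -4, 0, 0, 0, 0.5, -4, 0, 0, 0, 0.5, 0, 0, 0, 0, 0.5]

```text
time_s: 15.08
tcp_pos: [0.5442, 0.0652, 0.0159]
ee_rot: [-1.271, 1.084, -1.097]
ft_force: [1.3, -0.4, 0.3]
opening: 0.0458
```

```bash
python3 look.py j
```

```text
t 15.075 open 0.0458 F [ 1.3 -0.4  0.3]
tcp in stall 54.0 -0.8 z 15.9 jaw-stallx deg -90.14 tooly [ 0.011  0.001 -1.   ]
top no region
scene brush in stall mm 121.4 -1.9 yaw 2.34 cost 251 area 1576 0.8
```

Emit:
play_rows:
  deltas: [-2, 0, 0, 0, 0.5, 0, 0, 0, 0, 0.5, 10, 0, 0, 0, 0.5, 4, -10, 0, 0, 0.5, 0, -40, 0, 0, 0.5, 0, -50, 0, 0, 0.5, 20, -40, 0, 0, 0.5, 50, 0, 0, 0, 0.5]

```text
time_s: 16.27
tcp_pos: [0.5558, -0.0184, 0.1629]
ee_rot: [-1.272, 1.082, -1.097]
ft_force: [1.4, -0.9, -0.2]
opening: 0.0457
```

Emit:
play_rows:
  deltas: [55, 0, 0, 0, 0.5, 55, 0, 0, 0, 0.5, 55, 0, 0, 0, 0.5, 55, 0, 0, 0, 0.5, 30, 0, 0, 0, 0.5, 0, 0, 0, 0, 0.5]

```text
time_s: 17.02
tcp_pos: [0.596, -0.2785, 0.1697]
ee_rot: [-1.267, 1.08, -1.104]
ft_force: [-0.5, 1.4, -0.7]
opening: 0.0454
```

```bash
python3 - <<'E'
import numpy as np
from h import *
S=np.load("S.npy");np.save("B.npy",[*s2w(S,(122,-1)),S[2]])
E
python3 look.py k;python3 tf.py k "(122,0,0)"
```

```text
t 17.025 open 0.0454 F [-0.5  1.4 -0.7]
tcp in stall -293.5 2.9 z 169.7 jaw-stallx deg -90.26 tooly [ 0.018 -0.001 -1.   ]
top brush in stall mm 125.8 -3.2 yaw -2.1 cost 156 area 1381 0.62
scene brush in stall mm 122.1 1.9 yaw 3.38 cost 232 area 1587 0.6
TOP(visible) brush 122.9 0.1 0.69 cost 113 seen 4624
```

View pics/tf_k.png

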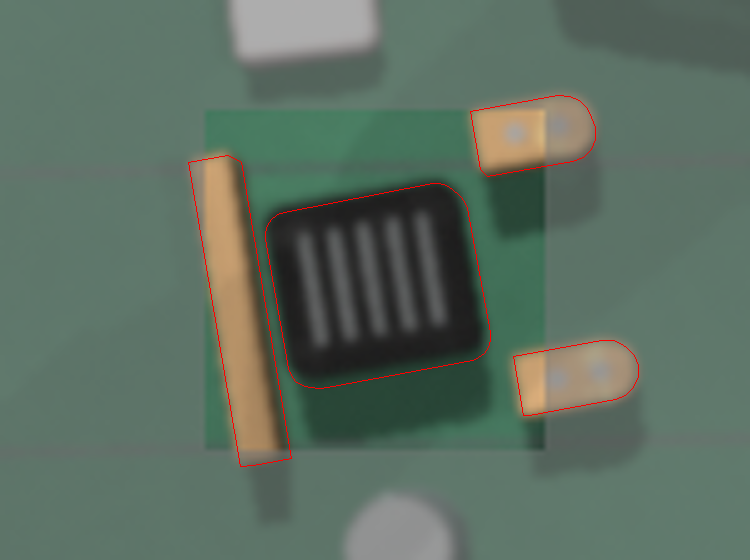

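View pics/scene_k.png

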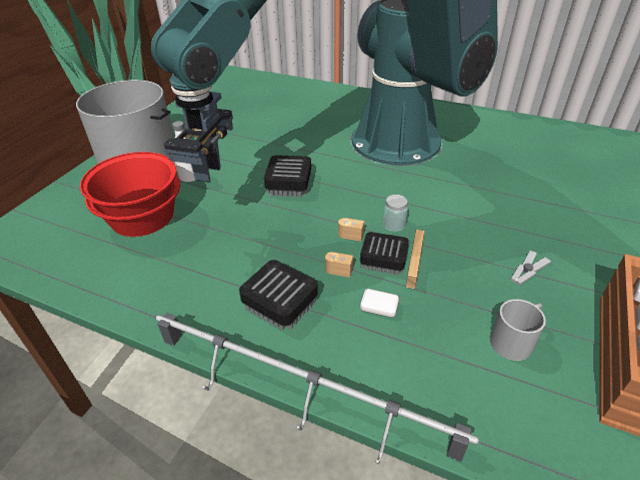

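View pics/top_k.png

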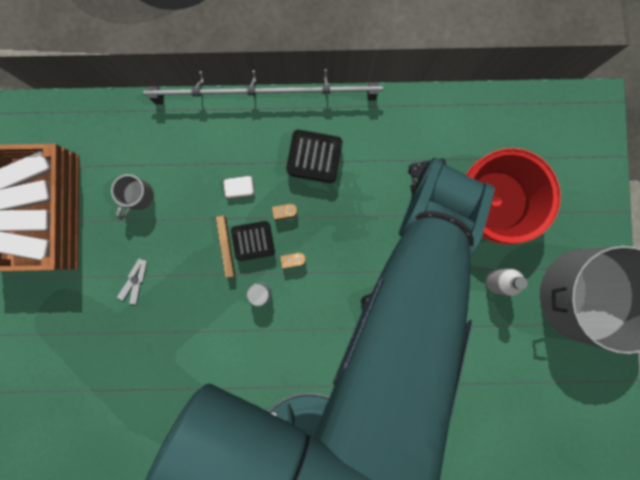

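The top picture shows the brush at about (253, 241), squarely between the cleats and the end board. The jar, soap and the other brushes are where they were. The gripper is clear, at 170 mm height.

```bash
python3 -c "
from station import env
print(env.sign_off())"
```

```text
the job is handed in; nothing more can be done
None
```

The 100 × 90 mm brush, the smallest of the three, now lies in the bay between the cleats and the end board. I nudged it sideways into line with the two fingertips, squared it from behind, then pushed it straight through the gap. It was never gripped, lifted or tipped. I then drew the arm back clear and handed the job in at about 17 s.

**Final position:** the last top-camera fit put the brush at x = 122.9 mm, y = 0.1 mm, yaw 0.7° in the stall's frame; the target was 122.5 mm, 0, 0. The overlay shows it clear of both the cleats and the board.

**Checks that disagreed:**
- **Rougher fits:** the network-mask fits gave (125.8, -3.2, -2.1°) from the top and (122.1, 1.9, 3.4°) from the scene camera. I trust them less, because the scene fit had also been several mm off the top fit earlier on. All three place the brush wholly past the cleats and clear of the board.
- **Missed detections:** while the brush was in the gap the arm hid it. The networks reported no brush there in several pictures, so for that stretch I relied on the arm's own position.

**Other things:** by eye, the jar, soap, clamp, mug, basins and the other two brushes look unmoved in the last pictures. The bottle was partly hidden in the scene view but shows in place in the top view. Every wrist force I read between moves was under about 4 N.

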